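# Clamp a printed bar into the corner of the gluing board

### The arm

A 6-joint arm with a two-finger parallel gripper is mounted at the origin on the work surface. World frame = base frame: x ahead of the robot, y to its left, z up, the work surface at z = 0. Lengths are in mm, angles in rad, forces in N, time in s.
With the tool pointing down it reaches from about 350 to 975 mm from the base axis. Payload 7.1 kg.
Tool frame: the origin (TCP) lies midway between the tips of the shut fingers; the grasp point (between the pads) lies 19 mm behind it; z points along the fingers, y is the line along which they close (so a half turn about z gives the same grasp; the last joint's range is limited). The gripper opens to 88 mm and grips with 3 to 60 N. Pads are 20 mm wide; open, the fingers measure 115 mm over their backs; the gripper's body (75 mm by 178 mm) begins 61 mm behind the grasp point.
Start: joints at [1.178, 0.423, 1.63, -0, 1.089, -0.019], TCP at [228.19, 581.837, 222.675] pointing down, gripper open.
Joint ranges: [-3, 3], [-0.9, 2.11], [0.09, 2.58], [-1.31, 4.45], [0.11, 2.69], [-2.54, 2.54]. Speed limits (rad/s): [2.39, 2.39, 3.01, 3.14, 3.14, 3.14].

### API

Orientations are given as a rotation vector (axis times angle).
In Python, from workcell import ctrl gives the robot as it stands. The module is installed in compiled form; this text tells all that it offers.
- The arm moves only by the tool apply_moves, never from a script. Its argument "targets" is a list of rows, each a list of 3 entries, a list of its own where there are three numbers: the opening, from -1 (shut) to 1 (fully open), then the shift along the tool's x, y, z normalised to -1 to 1, where 1 is 5 cm, then the turn, a rotation vector about the tool's x, y, z normalised to -1 to 1, where 1 is 90 degrees. In form: [[jaw, [x, y, z], [wx, wy, wz]], ...]. A call has 1 to 8 rows; each row shifts and turns the commanded pose from where the row before left it, along the tool's axes as they then stand; what a row does not reach is not made up. A row lasts 1/8 s, in which the tool goes at most 62.5 mm and 10.7 degrees, less where a joint would pass 70% of its speed; a pose out of reach is approached as far as the arm can. A call with a number of a shift or a turn outside -1 to 1 is refused whole. A call with a gripper value outside its range is refused whole. The fingers move at their own pace and stop on an object; the grip force is fixed at half the most. Time passes only in rows, so rows that do not move let the fingers close. It gives the time, the measured TCP pose, the force, the opening and the grip force at its end, in the units of the state.
- ctrl.get_obs(): the state, without advancing time (a new reading comes with each control period).
- ctrl.get_image(name): name is "side" or "top" or "wrist"; returns a dict with "pixels" (400x640x3 uint8, blue, green, red), "camera_matrix" (3x3 intrinsics, pixels), "view" (4x4, takes a point from world to camera coordinates); the wrist camera has in their place "hand_eye" (4x4, takes a point from camera to tool coordinates, whose origin is the TCP and whose axes are the flange's). Camera axes: x right, y down, z forward; pixel columns grow to the right and rows downward; lengths in mm; the calibration is good to about 2 mm. A picture is of the moment at which its call begins: read the wrist's pose just before it. There is no depth.
- ctrl.close_job(): hands the job in; it is judged then, once.
Trained networks look in the newest picture that a camera, given by its name, has taken for a name from the list of things; names that differ only in an ending like _2 or _b are one class to them, and where a whole thing is asked for, a point or a joint stands for the part that bears it (a point fixed in the world has none). Each returns a list of dicts, best first, with "score" (0 to 1); they miss things now and then, are a little off and sometimes report something else, mostly with a low value. They report only what shows in the picture. A call takes as long as a camera call.
- ctrl.masks_of(label, camera): "region" (400x640 bool, what is visible of it) and "bbox" ([left, top, right, bottom] in pixels, round what is visible of it).
- ctrl.pinpoint(label, camera): "xy" ([column, row] in pixels: a listed point, or the origin of a listed thing).
The state is a dict: "t": time; "qpos": joint angles; "qvel": joint speeds; "joint_torque": joint torques, N m; "ee_pos": TCP position; "orientation": TCP orientation; "ft_force": force on the tool from outside, world axes, zero at the start; "moment": the same for the moment, N m; "width": finger opening in mm; "grasp_force": force on a finger pad.
Only numpy, scipy, OpenCV 4.12 (cv2) and the standard library are available. Lean on these libraries where they do the work, as an engineer would, in place of code of your own. Each camera call takes 0.05 s, during which the arm holds its last target. There are 200 camera calls.

### The job

Set the longer of the two printed bars on the gluing board and push it square and flush into the corner, on its edge, with its side against the long fence and its end against the end stop. Then take the larger spring clamp out of the rack, squeeze its handles to open the jaws over the bar and the fence together near their free end, and let it close so that it grips both. Leave the bar in the corner and do not shift the other things on the bench.

Things in the scene. Friction and masses are not known exactly. Their poses are not given: they have to be found in the camera images.
- jig: Fixed gluing board: plywood base 12 mm thick, x -75 to +40, y -305 to +15 mm. Origin on the bench below the inner corner. On it, 40 mm high in aluminium: the long fence (x 0 to +6 mm) from the corner along y to its free end at y = -138; the end stop (y 0 to +10) along x, +1 to -70. The bar goes on the -x side of the fence, -y side of the stop. The base beyond the free end is empty.
- corner (a point): The inner corner of fence and stop, on the upper face of the base (12 mm above the bench). Axes as jig. With the bar home its origin is at x = -8, y = -70, z = 0 mm from here, its length along y, either end first.
- bar: The longer red printed bar, to be clamped: 140 mm long (x), 16 mm thick (y), 40 mm high (z), about 0.1 kg, standing on its 16 mm edge. Round black dimples on both sides. Origin: centre of its underside.
- short_bar: Bystander of the same make as the bar but 95 mm long. Origin: centre of its underside.
- clamp: Larger black spring clamp (152 mm; the other is 110), 30 mm high, 0.11 kg. Two levers on an upright pivot, each with jaw (+x) and handle (-x) on one side: squeezing the handles opens the jaws. This body is the +y lever; origin at the pivot, underside. Shut, x is the centre line; at joint q the centre line is turned -q/2 about z from x. Jaws end 62 mm ahead of the pivot, 40 mm wide outside.
- clamp_jaw (a joint): Opening of the clamp, rad, sprung shut: 0 shut (tips 4 mm apart), 0.34 on bar and fence together (22 mm), 0.6 fully squeezed (about 20 N; tips 36 mm apart). The handle pads lie 48 to 90 mm behind the pivot; shut they measure 60 mm over their outsides at 68 mm behind, flaring to 72 mm at the ends; fully squeezed they are parallel, 18 mm over their outsides.
- tip_a (a point): Inner face of the rounded jaw tip of the +y lever, 55 mm in front of the pivot, at mid height (15 mm).
- tip_b (a point): The same on the other lever.
- dock: White fixed clamp rack, 184 mm wide (y), 108 deep (x), 42 high. Origin on the bench, middle of its mouth; it extends to +x. Two bays, at y = +44 and -44, open at the top and to -x, 80 mm wide but 56 over the first 46 mm: no room for fingers beside the handles. A clamp lies in each on the bench, pivot about 5 mm inside the mouth, jaws out to -x; lift it straight up.
- small_clamp: Bystander: black spring clamp of the same shape, 110 mm long, 22 mm high, in the other bay. Origin at its pivot, underside; jaws to +x.
- mug: Bystander: white mug, 76 mm wide, 85 mm high, handle towards its y. Origin: centre of its underside.
- glue: Bystander: white glue bottle with orange cap, 42 mm wide, 115 mm high, standing behind the fence. Origin: centre of its underside.
- spirit: Bystander: tall white bottle with blue cap, 54 mm wide, 170 mm high, standing between rack and gluing board. Origin: centre of its underside.
- screwdriver: Bystander: yellow-handled screwdriver, 180 mm, lying along its x behind the gluing board. Origin: at its middle, underside.
- scraper: Bystander: scraper with wooden handle, 190 mm, lying along its x. Origin: at its middle, underside.
- case: Bystander: grey flat case, 160 x 70 x 25 mm. Origin: centre of its underside.

How it is judged (in metres and radians):
On the way, in this order (a step that is already met when the one before it is completed fails the run):
1. The long bar stands on its edge on the gluing board, released, square in the corner: side within 2.5 mm of the fence, end within 3.5 mm of the stop (x of bar in the frame of corner between -0.0105 and -0.0055 m and y of bar in the frame of corner between -0.0735 and -0.0665 m and z of bar in the frame of corner below 0.004 m and angle between bar's own z axis and vertical below 0.06 rad and angle between the x axis of bar and the y axis of jig, either way round below 0.03 rad and contact force between the fingers and bar below 0.1 N), for 0.2 s.
2. With the bar still home, the large clamp's jaws are squeezed open wider than bar and fence together, one tip each side of both, below their top and 8 to 58 mm in from the fence's free end (x of bar in the frame of corner between -0.0105 and -0.0055 m and y of bar in the frame of corner between -0.0735 and -0.0665 m and z of bar in the frame of corner below 0.004 m and angle between bar's own z axis and vertical below 0.06 rad and angle between the x axis of bar and the y axis of jig, either way round below 0.03 rad and y of tip_a in the frame of corner between -0.13 and -0.08 m and y of tip_b in the frame of corner between -0.13 and -0.08 m and ((x of tip_a in the frame of corner above 0.004 m and x of tip_b in the frame of corner below -0.014 m) or (x of tip_b in the frame of corner above 0.004 m and x of tip_a in the frame of corner below -0.014 m)) and value of joint clamp_jaw above 0.38 rad and z of each of tip_a, tip_b in the frame of corner below 0.038 m), for 0.1 s.
At the end, for the whole second after the job is handed in: Long bar on edge on the gluing board, within 2.5 mm of the fence, 3.5 mm of the stop and 0.03 rad of square. Large clamp released, at rest, level within 0.2 rad, its tips pressing bar and fence with over 3 N, 8 to 58 mm in from the fence's free end (x of bar in the frame of corner between -0.0105 and -0.0055 m and y of bar in the frame of corner between -0.0735 and -0.0665 m and z of bar in the frame of corner below 0.004 m and angle between bar's own z axis and vertical below 0.06 rad and angle between the x axis of bar and the y axis of jig, either way round below 0.03 rad and y of tip_a in the frame of corner between -0.13 and -0.08 m and y of tip_b in the frame of corner between -0.13 and -0.08 m and ((x of tip_a in the frame of corner above 0.004 m and x of tip_b in the frame of corner below -0.014 m) or (x of tip_b in the frame of corner above 0.004 m and x of tip_a in the frame of corner below -0.014 m)) and value of joint clamp_jaw between 0.27 and 0.42 rad and contact force between clamp and bar above 3 N and contact force between clamp and jig above 3 N and contact force between the fingers and clamp below 0.1 N and angle between clamp's own z axis and vertical below 0.2 rad and linear speed of each of bar, clamp below 0.02 m/s and angular speed of each of bar, clamp below 0.2 rad/s); the robot touches nothing.
It fails at once if A bystander (shorter bar, smaller clamp, mug, glue bottle, tall bottle, screwdriver, scraper, case) is shifted by more than 30 mm or lifted or knocked over (distance of any of short_bar, small_clamp, mug, glue, spirit, screwdriver, scraper, case from where it was at the start of the episode above 0.03 m or angle between any of mug, glue, spirit, short_bar's own z axis and vertical above 0.5 rad).
It also fails if it takes over 72 s, if anything falls off the work surface, if the arm or the gripper's body presses on something with over 40 N, if the wrist force passes 120 N, or if a joint passes its speed limit or range.

## Working session

There is one attempt and no reset: what is moved stays moved. The work goes in short steps, Python scripts to look and compute and a tool call to move; the robot and the scene stay as the last step left them, time stands still between calls to the robot, and variables do not carry over. Pictures are saved under pics/ and viewed, at most 10 in all, crops included, and the job is handed in when it is done.

Besides the shell and the picture viewer there is one more tool, called after ">>>" by a JSON object that holds its "name" and its "arguments". apply_moves: Moves the arm, as the interface text tells. Scaled input: -1 to 1 covers 5 cm each way for a shift and 90 degrees each way for a turn. Its arguments: {"type":"object","properties":{"targets":{"type":"array"}},"required":["targets"]}

```bash
mkdir -p pics
cat > h.py <<'E'
import numpy as np, cv2
from scipy.spatial.transform import Rotation as R
from workcell import ctrl
def img(name, save=None):
    o=ctrl.get_obs(); d=ctrl.get_image(name)
    if save: cv2.imwrite('pics/'+save, d['pixels'])
    K=np.array(d['camera_matrix'])
    if 'view' in d: V=np.array(d['view'])
    else:
        T=np.eye(4); T[:3,:3]=R.from_rotvec(o['orientation']).as_matrix(); T[:3,3]=o['ee_pos']
        V=np.linalg.inv(T@np.array(d['hand_eye']))
    return d['pixels'],K,V
def ray(K,V,uv,z):
    "pixel -> world point on plane z"
    d=V[:3,:3].T@np.linalg.solve(K,[uv[0],uv[1],1]); c=-V[:3,:3].T@V[:3,3]
    return c+d*(z-c[2])/d[2]
def proj(K,V,P):
    p=V[:3,:3]@np.array(P,float)+V[:3,3]; p=K@p; return p[:2]/p[2]
E
python3 - <<'E'
from h import *
o=ctrl.get_obs(); print({k:np.round(v,3) for k,v in o.items()})
for n in ['side','top','wrist']:
    p,K,V=img(n,n+'0.png'); print(n,K.tolist(),'cam',(-V[:3,:3].T@V[:3,3]).round(0), V[:3,:3].round(2).tolist())
    for l in ['jig','corner','bar','short_bar','clamp','dock','tip_a','small_clamp','spirit','glue','mug','case','scraper','screwdriver']:
        r=ctrl.pinpoint(l,n) 
        print(l,[(np.round(x['xy'],1).tolist(),round(x['score'],2),ray(K,V,x['xy'],12 if l=='corner' else 0).round(0)[:2].tolist()) for x in r[:3]])
print(ctrl.get_obs()['t'])
E
```

```text
{'t': np.float64(0.0), 'qpos': array([ 1.178,  0.424,  1.631,  0.   ,  1.089, -0.019]), 'qvel': array([-0.001, -0.002,  0.   , -0.   ,  0.   ,  0.001]), 'joint_torque': array([-2.0000e-03, -5.4462e+01, -2.7368e+01,  6.4000e-02,  2.3000e-02,
       -0.0000e+00]), 'ee_pos': array([227.977, 581.353, 221.92 ]), 'orientation': array([-5.840e-01, -3.087e+00,  2.000e-03]), 'ft_force': array([ 0.725, -0.796,  0.147]), 'moment': array([ 0.002, -0.035,  0.008]), 'grasp_force': np.float64(0.0), 'width': np.float64(87.949)}
side [[413.78244007816966, 0.0, 316.5715447800632], [0.0, 413.78244007816966, 204.26185129704174], [0.0, 0.0, 1.0]] cam [ 244. -709. 1006.] [[0.9, -0.43, 0.0], [-0.34, -0.71, -0.61], [0.27, 0.55, -0.79]]
jig [([291.2, 144.9], 0.81, [617.0, 271.0])]
corner [([288.0, 141.6], 0.8, [609.0, 278.0]), ([306.7, 276.0], 0.34, [452.0, -220.0]), ([324.7, 145.9], 0.34, [715.0, 206.0])]
bar [([307.2, 275.4], 0.78, [456.0, -213.0]), ([286.2, 142.1], 0.36, [607.0, 291.0])]
short_bar []
clamp [([293.9, 142.2], 0.47, [631.0, 279.0])]
dock [([382.8, 275.7], 0.85, [642.0, -302.0]), ([368.9, 261
[... 1341 characters left out ...]
glue [([234.6, 132.2], 0.74, [723.0, 219.0]), ([444.9, 175.3], 0.59, [607.0, -347.0])]
mug [([192.9, 252.6], 0.63, [398.0, 313.0])]
case [([466.9, 224.4], 0.66, [476.0, -399.0])]
scraper [([277.7, 258.5], 0.66, [384.0, 93.0]), ([404.7, 162.7], 0.51, [641.0, -241.0])]
screwdriver [([331.0, 116.5], 0.59, [769.0, -43.0])]
wrist [[355.67011798346846, 0.0, 317.91592499922115], [0.0, 355.67011798346846, 196.6032232146394], [0.0, 0.0, 1.0]] cam [160. 610. 384.] [[0.37, 0.93, -0.0], [0.9, -0.35, 0.27], [0.25, -0.1, -0.96]]
jig []
corner []
bar []
short_bar []
clamp []
dock []
tip_a []
small_clamp []
spirit []
glue []
mug [([173.4, 362.8], 0.55, [397.0, 317.0])]
case []
scraper []
screwdriver []
2.25
```

View pics/top0.png

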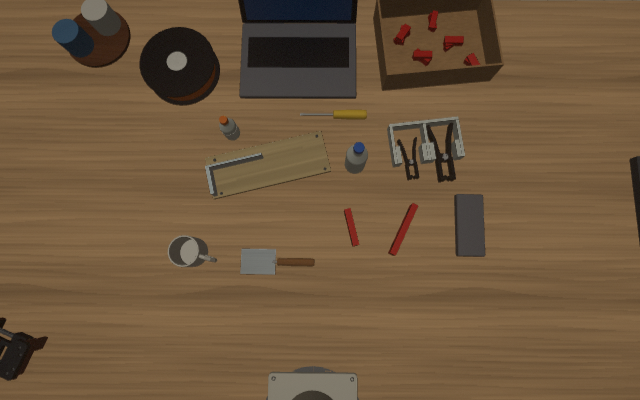

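View pics/side0.png

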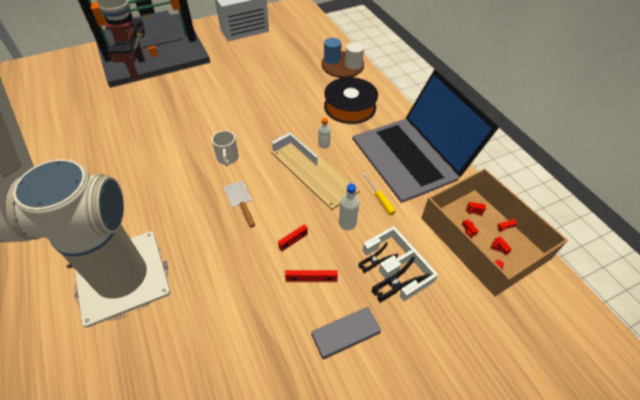

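```bash
cat >> h.py <<'E'
from scipy.optimize import minimize
from scipy.spatial import ConvexHull
def box(x0,x1,y0,y1,z0,z1): return np.array([[x,y,z] for x in(x0,x1) for y in(y0,y1) for z in(z0,z1)],float)
BAR=box(-70,70,-8,8,0,40)
def place(P,p):
    c,s=np.cos(p[2]),np.sin(p[2]); Q=P.copy()
    Q[:,0]=c*P[:,0]-s*P[:,1]+p[0]; Q[:,1]=s*P[:,0]+c*P[:,1]+p[1]; Q[:,2]=P[:,2]+(p[3] if len(p)>3 else 0); return Q
def sil(K,V,parts,p):
    "antialiased silhouette of union of convex parts"
    m=np.zeros((400,640),np.uint8)
    for P in parts:
        q=np.array([proj(K,V,a) for a in place(P,p)],np.float32)
        h=cv2.convexHull(q); cv2.fillConvexPoly(m,np.round(h*16).astype(np.int32),255,cv2.LINE_AA,4)
    return m/255.
def fit(views,parts,p0,z=0):
    "views: list of (K,V,mask); returns pose x,y,yaw and mean IoU"
    def cost(p):
        c=0
        for K,V,m in views:
            s=sil(K,V,parts,[*p,z]); c+=np.minimum(s,m).sum()/np.maximum(s,m).sum()
        return -c/len(views)
    p=np.array(p0,float)
    for st in (15,4): 
        S=np.vstack([p]+[p+d for d in np.diag([st,st,st/60])]); r=minimize(cost,p,method='Nelder-Mead',options=dict(initial_simplex=S,xatol=.02,fatol=1e-5)); p=r.x
    return p,-r.fun
def red(p):
    h=cv2.cvtColor(p,cv2.COLOR_BGR2HSV); return (((h[...,0]<8)|(h[...,0]>172))&(h[...,1]>150)&(h[...,2]>50))
E
python3 - <<'E'
from h import *
vs=[]
for n in ['top','side']:
    p,K,V=img(n); r=ctrl.masks_of('bar',n); print(n,[(x['score'],x['bbox'],x['region'].sum()) for x in r[:3]])
    if n=='top':
        vs.append((K,V,r[0]['region'].astype(float))); 
        for l in ('jig','clamp'):
            m=ctrl.masks_of(l,n); print(l,[(x['score'],x['bbox'],x['region'].sum()) for x in m[:2]])
            np.save(l+'.npy',m[0]['region'])
            if l=='jig':
                P=[box(-75,40,-305,15,0,12),box(0,6,-138,0,12,52),box(-70,1,0,10,12,52)]
                print(fit([(K,V,m[0]['region'].astype(float))],P,[612,272,.17]))
print(fit(vs,[BAR],[454,-222,np.radians(154)]))
E
```

```text
top [(0.56, [389.6, 205.1, 418.2, 257.8], np.int64(423))]
jig [(0.9, [202.4, 133.1, 332.8, 198.9], np.int64(5193))]
(array([6.15002517e+02, 2.71861671e+02, 2.37978466e-01]), np.float64(0.9504780719083366))
clamp [(0.55, [430.5, 123.5, 456.1, 184.8], np.int64(732))]
side [(0.68, [283.8, 267.8, 338.3, 283.8], np.int64(573))]
(array([ 461.25132186, -227.28141381,    2.68042639]), np.float64(0.7786554694727105))
```

```bash
cat >> h.py <<'E'
def cur():
    o=ctrl.get_obs(); M=R.from_rotvec(o['orientation']).as_matrix(); return np.array(o['ee_pos']),M,o
def plan(xyz,psi,jaw=1.0,n=None,frm=None):
    "rows from the present pose to xyz, tool-x yaw psi (rad), pointing down"
    p,M,o=cur()
    if frm is not None:
        p=np.array(frm[:3],float); c,s=np.cos(frm[3]),np.sin(frm[3]); M=np.array([[c,s,0],[s,-c,0],[0,0,-1.]])
    c,s=np.cos(psi),np.sin(psi); T=np.array([[c,s,0],[s,-c,0],[0,0,-1.]])
    if n is None: n=int(max(np.ceil(np.abs(np.linalg.norm(xyz-p))/45),np.ceil(np.linalg.norm(R.from_matrix(M.T@T).as_rotvec())/np.radians(9.5)),1))
    rows=[]; xyz=np.array(xyz,float)
    for i in range(n):
        k=n-i; d=np.round(M.T@((xyz-p)/k)/50,3); w=np.round(R.from_matrix(M.T@T).as_rotvec()/k/(np.pi/2),4)
        rows.append([jaw,d.tolist(),w.tolist()]); p=p+M@(d*50); M=M@R.from_rotvec(w*np.pi/2).as_matrix()
    print(n,'rows'); [print(r,end=', ') for r in rows]; print()
E
python3 - <<'E'
from h import *
plan([461,-227,200],2.68,n=20)
E
```

```text
20 rows
[1.0, [-0.512, -0.668, 0.023], [0.0, -0.0, 0.0028]], [1.0, [-0.515, -0.666, 0.023], [0.0, -0.0, 0.0028]], [1.0, [-0.518, -0.663, 0.023], [0.0, -0.0, 0.0028]], [1.0, [-0.521, -0.661, 0.023], [0.0, -0.0, 0.0028]], [1.0, [-0.524, -0.659, 0.023], [0.0, -0.0, 0.0028]], [1.0, [-0.527, -0.657, 0.023], [0.0, -0.0, 0.0028]], [1.0, [-0.529, -0.654, 0.022], [0.0, -0.0, 0.0028]], [1.0, [-0.532, -0.652, 0.023], [0.0, -0.0, 0.0028]], [1.0, [-0.535, -0.65, 0.022], [0.0, -0.0, 0.0028]], [1.0, [-0.538, -0.647, 0.023], [0.0, -0.0, 0.0028]], [1.0, [-0.541, -0.645, 0.022], [0.0, -0.0, 0.0028]], [1.0, [-0.544, -0.642, 0.023], [0.0, -0.0, 0.0028]], [1.0, [-0.547, -0.64, 0.022], [0.0, -0.0, 0.0028]], [1.0, [-0.549, -0.638, 0.023], [0.0, -0.0, 0.0028]], [1.0, [-0.552, -0.635, 0.022], [0.0, -0.0, 0.0028]], [1.0, [-0.555, -0.633, 0.023], [0.0, -0.0, 0.0028]], [1.0, [-0.558, -0.63, 0.022], [0.0, -0.0, 0.0028]], [1.0, [-0.561, -0.628, 0.023], [0.0, -0.0, 0.0028]], [1.0, [-0.563, -0.625, 0.022], [0.0, -0.0, 0.0027]], [1.0, [-0.566, -0.623, 0.023], [0.0, -0.0, 0.0028]],
```

>>> {"name": "apply_moves", "arguments": {"targets": [[1,[-0.54,-0.645,0.023],[0,0,0.003]],[1,[-0.54,-0.645,0.023],[0,0,0.003]],[1,[-0.54,-0.645,0.023],[0,0,0.003]],[1,[-0.54,-0.645,0.023],[0,0,0.003]],[1,[-0.54,-0.645,0.023],[0,0,0.003]],[1,[-0.54,-0.645,0.023],[0,0,0.003]],[1,[-0.54,-0.645,0.023],[0,0,0.003]],[1,[-0.54,-0.645,0.023],[0,0,0.003]]]}}

```text
t: 3.55
ee_pos: [330.2, 259.9, 213.7]
orientation: [0.642, 3.075, 0.001]
ft_force: [0.3, 0.3, -0.3]
width: 88.3
grasp_force: 0.0
```

>>> {"name": "apply_moves", "arguments": {"targets": [[1,[-0.54,-0.645,0.023],[0,0,0.003]],[1,[-0.54,-0.645,0.023],[0,0,0.003]],[1,[-0.54,-0.645,0.023],[0,0,0.003]],[1,[-0.54,-0.645,0.023],[0,0,0.003]],[1,[-0.54,-0.645,0.023],[0,0,0.003]],[1,[-0.54,-0.645,0.023],[0,0,0.003]],[1,[-0.54,-0.645,0.023],[0,0,0.003]],[1,[-0.54,-0.645,0.023],[0,0,0.003]]]}}

```text
t: 4.55
ee_pos: [419.6, -64.8, 204.5]
orientation: [0.7, 3.062, 0.0]
ft_force: [-0.3, 0.9, 0.4]
width: 87.8
grasp_force: 0.0
```

>>> {"name": "apply_moves", "arguments": {"targets": [[1,[-0.54,-0.645,0.023],[0,0,0.003]],[1,[-0.54,-0.645,0.023],[0,0,0.003]],[1,[-0.54,-0.645,0.023],[0,0,0.003]],[1,[-0.54,-0.645,0.023],[0,0,0]],[1,[0,0,0],[0,0,0]]]}}

```text
t: 5.18
ee_pos: [460.0, -229.0, 199.7]
orientation: [0.725, 3.056, -0.001]
ft_force: [-0.2, 0.7, -0.3]
width: 88.0
grasp_force: 0.0
```

Run:
```python
from h import *
p,M,o=cur(); print(p.round(1),np.arctan2(M[1,0],M[0,0]),o['t'],o['qpos'].round(2))
p,K,V=img('wrist','w1.png')
r=ctrl.masks_of('bar','wrist'); print([(x['score'],x['bbox'],x['region'].sum()) for x in r[:3]])
m=red(p); print(m.sum()); n,l,s,c=cv2.connectedComponentsWithStats(m.astype(np.uint8)); print(s[1:][s[1:,4]>100])
if r:
    print(fit([(K,V,r[0]['region'].astype(float))],[BAR],[461,-227,2.68]))
```

```text
[ 460.  -229.   199.7] 2.675377392666155 5.175 [-0.48  0.29  1.89 -0.    0.96 -1.59]
[(0.68, [310.9, 101.8, 329.5, 248.3], np.int64(2509))]
4596
[[ 417   70   75   93 2011]
 [ 311  102   19  147 2389]]
(array([ 458.66954492, -225.93937434,    2.69621873]), np.float64(0.8926978658779158))
```

View pics/w1.png

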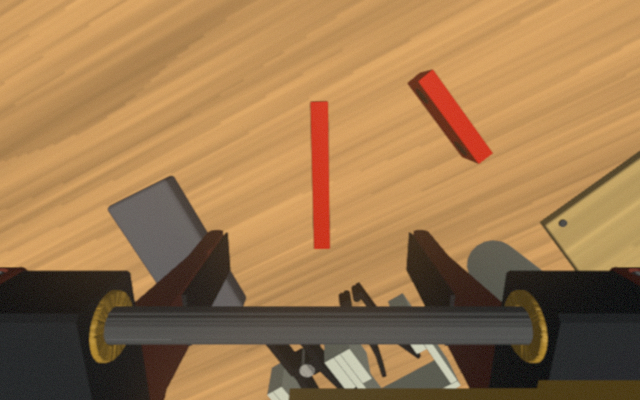

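Run:
```python
from h import *
plan([458.7,-226,12],2.693,n=7)
```

```text
7 rows
[1.0, [0.001, 0.001, 0.536], [0.0, -0.0001, -0.0014]], [1.0, [0.001, 0.001, 0.535], [0.0, -0.0001, -0.0014]], [1.0, [0.001, 0.001, 0.536], [0.0, -0.0001, -0.0014]], [1.0, [0.001, 0.001, 0.535], [0.0, -0.0001, -0.0015]], [1.0, [0.001, 0.001, 0.536], [0.0, -0.0, -0.0014]], [1.0, [0.0, 0.001, 0.535], [0.0001, -0.0001, -0.0015]], [1.0, [0.001, 0.0, 0.536], [0.0, -0.0, -0.0014]],
```

Run:
```python
from h import *
p,M,o=cur(); print(p.round(1),np.arctan2(M[1,0],M[0,0]),o['t'])
p,K,V=img('wrist'); m=red(p); n,l,s,c=cv2.connectedComponentsWithStats(m.astype(np.uint8))
i=[i for i in range(1,n) if abs(s[i,0]-311)<25 and s[i,4]>1500][0]
q=fit([(K,V,(l==i).astype(float))],[BAR],[461,-227,2.68]); print(q)
print(cur()[0].round(1))
plan([q[0][0],q[0][1],12],q[0][2],n=7)
```

```text
[ 458.9 -226.5  199.4] 2.6772737893539458 5.275
(array([ 460.83190209, -226.25639354,    2.69380755]), np.float64(0.8491846013177281))
[ 458.8 -225.9  199.5]
7 rows
[1.0, [-0.006, 0.002, 0.536], [0.0, -0.0001, -0.0014]], [1.0, [-0.006, 0.002, 0.536], [0.0, -0.0001, -0.0014]], [1.0, [-0.006, 0.001, 0.535], [0.0, -0.0001, -0.0014]], [1.0, [-0.006, 0.002, 0.536], [0.0, -0.0001, -0.0014]], [1.0, [-0.006, 0.001, 0.535], [0.0, -0.0001, -0.0015]], [1.0, [-0.006, 0.002, 0.536], [0.0001, -0.0001, -0.0014]], [1.0, [-0.006, 0.001, 0.535], [0.0, -0.0001, -0.0015]],
```

>>> {"name": "apply_moves", "arguments": {"targets": [[1,[-0.006,0.002,0.535],[0,0,-0.0015]],[1,[-0.006,0.002,0.535],[0,0,-0.0015]],[1,[-0.006,0.002,0.535],[0,0,-0.0015]],[1,[-0.006,0.002,0.535],[0,0,-0.0015]],[1,[-0.006,0.002,0.535],[0,0,-0.0015]],[1,[-0.006,0.002,0.535],[0,0,-0.0015]],[1,[-0.006,0,0.535],[0,0,-0.001]],[1,[0,0,0],[0,0,0]]]}}

```text
t: 6.32
ee_pos: [460.1, -225.3, 11.3]
orientation: [-0.694, -3.06, -0.002]
ft_force: [-0.5, -0.6, -0.0]
width: 87.7
grasp_force: 0.0
```

>>> {"name": "apply_moves", "arguments": {"targets": [[-1,[0,0,0],[0,0,0]],[-1,[0,0,0],[0,0,0]],[-1,[0,0,0],[0,0,0]],[-1,[0,0,0],[0,0,0]],[-1,[0,0,0],[0,0,0]]]}}

```text
t: 6.95
ee_pos: [461.5, -227.2, 12.6]
orientation: [0.697, 3.063, -0.0]
ft_force: [-0.0, 0.0, 0.0]
width: 41.4
grasp_force: 0.0
```

Run:
```python
from h import *
J=np.array([615,272]);a=.238
f=lambda x,y:J+[np.cos(a)*x-np.sin(a)*y,np.sin(a)*x+np.cos(a)*y]
print(f(-40,-110))
plan([461,-227,102],2.69,-1,3)
plan([540,-60,170],2.3,-1,4,frm=[461,-227,102,2.69])
plan([*f(-40,-110),170],1.81,-1,5,frm=[540,-60,170,2.3])
```

```text
[602.06108492 155.67036286]
3 rows
[-1, [0.004, -0.001, -0.596], [-0.0, 0.0001, 0.0008]], [-1, [0.003, -0.0, -0.596], [-0.0, 0.0, 0.0008]], [-1, [0.004, -0.001, -0.595], [-0.0, 0.0001, 0.0008]], 
4 rows
[-1, [0.009, 0.924, -0.34], [0.0, 0.0, 0.0621]], [-1, [0.099, 0.918, -0.34], [0.0, 0.0, 0.0621]], [-1, [0.188, 0.904, -0.34], [0.0, 0.0, 0.062]], [-1, [0.275, 0.882, -0.34], [0.0, 0.0, 0.0621]], 
5 rows
[-1, [0.478, 0.76, 0.0], [0.0, 0.0, 0.0624]], [-1, [0.55, 0.709, 0.0], [0.0, 0.0, 0.0624]], [-1, [0.617, 0.652, 0.0], [0.0, 0.0, 0.0624]], [-1, [0.678, 0.589, 0.0], [0.0, 0.0, 0.0624]], [-1, [0.731, 0.52, 0.0], [0.0, 0.0, 0.0623]],
```

>>> {"name": "apply_moves", "arguments": {"targets": [[-1,[0,0,0],[0,0,0]],[-1,[0,0,0],[0,0,0]],[-1,[0,0,0],[0,0,0]],[-1,[0,0,0],[0,0,0]],[-1,[0,0,0],[0,0,0]]]}}

```text
t: 7.58
ee_pos: [461.5, -227.1, 12.4]
orientation: [-0.697, -3.063, 0.0]
ft_force: [0.3, -0.2, -0.6]
width: 15.8
grasp_force: 30.0
```

>>> {"name": "apply_moves", "arguments": {"targets": [[-1,[0,0,-0.6],[0,0,0]],[-1,[0,0,-0.6],[0,0,0]],[-1,[0,0,-0.6],[0,0,0]],[-1,[0.01,0.92,-0.34],[0,0,0.062]],[-1,[0.1,0.92,-0.34],[0,0,0.062]],[-1,[0.19,0.9,-0.34],[0,0,0.062]],[-1,[0.28,0.88,-0.34],[0,0,0.062]]]}}

```text
t: 8.45
ee_pos: [539.4, -58.3, 170.9]
orientation: [-1.282, -2.868, 0.0]
ft_force: [0.3, -1.2, -1.7]
width: 15.7
grasp_force: 30.0
```

>>> {"name": "apply_moves", "arguments": {"targets": [[-1,[0.48,0.76,0],[0,0,0.0624]],[-1,[0.55,0.71,0],[0,0,0.0624]],[-1,[0.62,0.65,0],[0,0,0.0624]],[-1,[0.68,0.59,0],[0,0,0.0624]],[-1,[0.73,0.52,0],[0,0,0.0624]],[-1,[0,0,0],[0,0,0]],[-1,[0,0,0],[0,0,0]]]}}

```text
t: 9.32
ee_pos: [599.4, 156.0, 169.9]
orientation: [-1.933, -2.476, 0.002]
ft_force: [-0.6, -0.8, -1.0]
width: 15.7
grasp_force: 30.0
```

Run:
```python
from h import *
p,M,o=cur(); print(p.round(1),np.arctan2(M[1,0],M[0,0]),o['t'],o['qpos'].round(2),o['width'])
p,K,V=img('wrist','w2.png')
r=ctrl.pinpoint('corner','wrist'); print([(x['xy'],x['score'],ray(K,V,x['xy'],12)) for x in r])
r=ctrl.pinpoint('bar','wrist'); print([(x['xy'],x['score']) for x in r])
```

```text
[599.4 156.  169.9] 1.815759326572099 9.325 [ 0.24  0.48  1.68 -0.    0.99 -0.01] 15.686423175415344
[([367.5, 54.9], 0.63, array([612.23681355, 272.03956805,  12.        ]))]
[([320.6, 241.3], 0.81)]
```

View pics/w2.png

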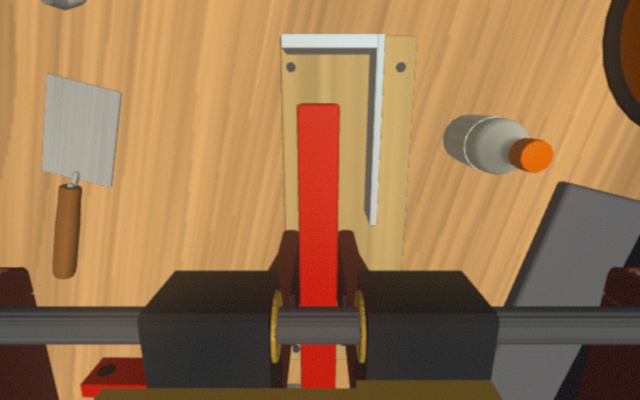

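Run:
```python
from h import *
im=cv2.imread('pics/w2.png'); c=im[25:235,270:425]
cv2.imwrite('pics/c2.png',cv2.resize(c,None,fx=2.8,fy=2.8,interpolation=cv2.INTER_NEAREST))
for r in (100,150,200): print(r,[tuple(x) for x in im[r,362:390].tolist()])
print([tuple(x) for x in im[28:62,330].tolist()])
```

```text
100 [(105, 165, 194), (104, 166, 196), (101, 164, 196), (103, 165, 197), (102, 162, 191), (101, 146, 172), (89, 113, 129), (83, 96, 103), (81, 93, 101), (82, 93, 100), (81, 91, 101), (89, 100, 107), (122, 134, 135), (171, 180, 175), (197, 206, 197), (206, 214, 205), (206, 214, 204), (208, 215, 203), (209, 215, 206), (187, 201, 202), (150, 184, 203), (116, 176, 207), (111, 175, 211), (107, 172, 206), (110, 176, 209), (105, 171, 204), (108, 172, 207), (106, 170, 203)]
150 [(102, 162, 195), (102, 162, 197), (101, 159, 191), (98, 145, 172), (87, 114, 132), (84, 95, 105), (79, 88, 98), (84, 96, 104), (78, 90, 100), (90, 100, 108), (125, 137, 140), (170, 180, 179), (194, 204, 200), (200, 209, 203), (197, 208, 201), (202, 212, 205), (196, 204, 203), (165, 188, 194), (125, 171, 198), (112, 173, 207), (108, 175, 209), (110, 172, 207), (108, 174, 207), (107, 171, 203), (109, 172, 205), (111, 172, 204), (106, 172, 204), (109, 172, 204)]
200 [(99, 159, 191), (98, 149, 177), (89, 122, 142), (84, 98, 109), (79, 89, 100), (81, 91, 99), (81, 92, 101), (92, 102, 110), (130, 138, 144), (170, 178, 182)
[... 169 characters left out ...]
), (107, 171, 206), (107, 172, 204), (106, 171, 204), (106, 169, 203), (103, 168, 201), (108, 172, 204), (104, 170, 205), (109, 173, 207)]
[(96, 148, 193), (92, 146, 192), (95, 147, 194), (91, 147, 192), (92, 146, 188), (132, 159, 180), (193, 203, 198), (216, 223, 210), (216, 223, 210), (218, 223, 210), (218, 224, 211), (218, 225, 214), (219, 224, 213), (217, 223, 213), (219, 223, 212), (216, 222, 213), (219, 224, 215), (217, 222, 215), (211, 219, 210), (166, 175, 172), (106, 117, 121), (83, 93, 100), (81, 91, 98), (81, 93, 100), (88, 97, 103), (85, 99, 107), (93, 128, 149), (101, 157, 183), (102, 165, 195), (104, 163, 196), (103, 160, 193), (103, 164, 196), (100, 161, 193), (103, 164, 196)]
```

View pics/c2.png

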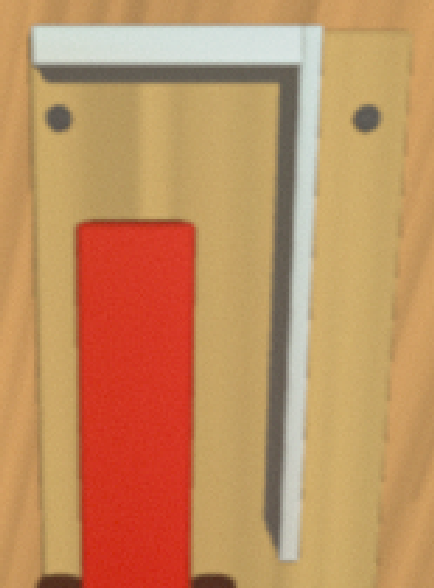

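Run:
```python
from h import *
pp,M,o=cur(); print(pp.round(2),np.arctan2(M[1,0],M[0,0]))
p,K,V=img('wrist')
m=np.zeros((400,640)); b=np.clip((p[...,0].astype(float)-125)/70,0,1); m[25:235,270:395]=b[25:235,270:395]
P=[box(0,6,-138,10,52,52),box(-70,1,0,10,52,52)]
q,s=fit([(K,V,m)],P,[613,272,.238]); print(q,s)
# bar end in picture: top face far edge row
g=(p[...,2].astype(float)-p[...,1])[90:120,303:335].mean(1); print(g.round(0))
r=np.where(g>130)[0][0]+90
# held bar top z: tool z of bar bottom was 0 when tcp z=12.4 -> top at tcp z+27.6
e=[ray(K,V,(u,r),pp[2]+27.6) for u in (300,338)]; print('end',e, 'dist from tcp along tool x',[(x-pp)@M[:,0] for x in e],[(x-pp)@M[:,1] for x in e])
np.save('J.npy',q)
```

```text
[599.7  155.2  170.29] 1.8134848809215804
[6.12839140e+02 2.72679025e+02 2.52089994e-01] 0.7689340005130164
[ 32.  31.  31.  32.  31.  32.  31.  31.  31.  32.  32.  32.  32.  51.
 102. 135. 149. 153. 154. 154. 154. 154. 155. 155. 155. 155. 155. 155.
 155. 155.]
end [array([575.35472069, 223.22965937, 197.89456578]), array([588.82462048, 226.56150385, 197.89456578])] dist from tcp along tool x [np.float64(71.87856931285047), np.float64(71.87577986919433)] [np.float64(-7.303315259527336), np.float64(6.572536706061575)]
```

```bash
cat >> h.py <<'E'
import os
def jw(x,y):
    J=np.load('J.npy'); a=J[2]; return np.array([J[0]+np.cos(a)*x-np.sin(a)*y,J[1]+np.sin(a)*x+np.cos(a)*y])
def wj(x,y):
    J=np.load('J.npy'); a=J[2]; d=np.array([x,y])-J[:2]; return np.array([np.cos(a)*d[0]+np.sin(a)*d[1],-np.sin(a)*d[0]+np.cos(a)*d[1]])
E
python3 - <<'E'
from h import *
p,K,V=img('wrist')
for c in [(0,-138,52),(6,-138,52),(6,10,52),(-70,10,52),(-70,0,52),(0,0,52),(40,15,12),(-75,15,12)]: print(c,proj(K,V,[*jw(*c[:2]),c[2]]).round(1))
print(jw(0,-180),jw(0,-305))
a=np.load('J.npy')[2]
plan([*jw(-36,-77),60],a+np.pi/2,-1,4)
plan([*jw(-36,-77),25.2],a+np.pi/2,-1,2,frm=[*jw(-36,-77),60,a+np.pi/2])
E
```

```text
(0, -138, 52) [369.4 224.4]
(6, -138, 52) [376.6 224.3]
(6, 10, 52) [383.6  31.5]
(-70, 10, 52) [278.7  32.6]
(-70, 0, 52) [279.2  47.5]
(0, 0, 52) [374.8  46.5]
(40, 15, 12) [416.3  33.3]
(-75, 15, 12) [277.6  34.8]
[657.73625865  98.36824272] [688.91481345 -22.68091143]
4 rows
[-1, [0.167, 0.027, 0.552], [-0.0, 0.0, -0.0015]], [-1, [0.167, 0.027, 0.553], [-0.0, 0.0, -0.0016]], [-1, [0.168, 0.028, 0.552], [-0.0001, 0.0, -0.0015]], [-1, [0.167, 0.029, 0.553], [-0.0, 0.0, -0.0016]], 
2 rows
[-1, [0.0, 0.0, 0.348], [0.0, 0.0, 0.0]], [-1, [0.0, 0.0, 0.348], [0.0, 0.0, 0.0]],
```

Run:
```python
from h import *
from scipy.optimize import least_squares
p,K,V=img('wrist')
obs=[((0,-138),(369.6,224.6)),((6,-138),(376.4,224.6)),((6,10),(385,34.2)),((-70,10),(281.4,34.3)),((-70,0),(281.4,47.5)),((1,0),(377.5,47.8))]
def f(q):
    c,s=np.cos(q[2]),np.sin(q[2])
    return np.concatenate([proj(K,V,[q[0]+c*x-s*y,q[1]+s*x+c*y,52+q[3]])-o for (x,y),o in obs]+[[q[3]/3]])
r=least_squares(f,[612.8,272.7,.25,0]); print(r.x,r.fun.round(1)); np.save('J.npy',r.x[:3])
a=r.x[2]
plan([*jw(-36,-77),60],a+np.pi/2,-1,4)
```

```text
[ 6.14652722e+02  2.72205341e+02  2.43211551e-01 -1.89237683e+00] [-0.2  0.1  0.1  0.   0.2 -0.7 -0.3 -0.7  0.1  0.9  0.2  0.4 -0.6]
4 rows
[-1, [0.164, 0.031, 0.553], [-0.0, 0.0, -0.0001]], [-1, [0.164, 0.032, 0.552], [-0.0, 0.0, -0.0001]], [-1, [0.164, 0.031, 0.553], [-0.0, 0.0, -0.0001]], [-1, [0.164, 0.032, 0.552], [-0.0001, 0.0, -0.0001]],
```

>>> {"name": "apply_moves", "arguments": {"targets": [[-1,[0.164,0.032,0.553],[0,0,0]],[-1,[0.164,0.032,0.553],[0,0,0]],[-1,[0.164,0.032,0.553],[0,0,0]],[-1,[0.164,0.032,0.553],[0,0,0]],[-1,[0,0,0.34],[0,0,0]],[-1,[0,0,0.34],[0,0,0]],[-1,[0,0,0],[0,0,0]],[-1,[0,0,0],[0,0,0]]]}}

```text
t: 10.62
ee_pos: [598.7, 189.5, 26.3]
orientation: [1.935, 2.474, 0.0]
ft_force: [0.5, 0.0, -1.4]
width: 15.5
grasp_force: 30.0
```

>>> {"name": "apply_moves", "arguments": {"targets": [[-1,[0,0,0.03],[0,0,0]],[-0.2,[0,0,0],[0,0,0]],[-0.2,[0,0,0],[0,0,0]],[-0.2,[0,0,0],[0,0,0]],[-0.2,[0,0,-0.3],[0,0,0]],[-0.2,[0,0,-1],[0,0,0]],[1,[0,0,-1],[0,0,0]],[1,[0,0,0],[0,0,0]]]}}

```text
t: 11.62
ee_pos: [601.5, 190.7, 144.8]
orientation: [1.932, 2.471, 0.012]
ft_force: [0.1, 0.1, -0.3]
width: 51.7
grasp_force: 0.0
```

Run:
```python
from h import *
p,M,o=cur(); print(p.round(1),np.arctan2(M[1,0],M[0,0])-np.pi/2,o['t'],wj(*p[:2]))
a=np.load('J.npy')[2]
# rotate tool to push: tool x along -x_jig (yaw a+pi): rotate +90deg; go to (-80,-70) z 120
plan([*jw(-85,-72),130],a+np.pi,1,10)
plan([*jw(-85,-72),24],a+np.pi,1,4,frm=[*jw(-85,-72),130,a+np.pi])
```

```text
[601.5 190.7 144.8] 0.24352778658178176 11.625 [-32.39601917 -75.95749341]
10 rows
[1, [0.008, -0.105, 0.029], [0.0005, 0.0004, -0.1]], [1, [0.024, -0.103, 0.029], [0.0005, 0.0004, -0.1]], [1, [0.04, -0.098, 0.029], [0.0005, 0.0004, -0.1]], [1, [0.055, -0.09, 0.029], [0.0005, 0.0004, -0.1]], [1, [0.068, -0.081, 0.029], [0.0004, 0.0004, -0.1]], [1, [0.08, -0.069, 0.029], [0.0005, 0.0005, -0.1]], [1, [0.09, -0.055, 0.029], [0.0004, 0.0004, -0.0999]], [1, [0.098, -0.041, 0.029], [0.0005, 0.0005, -0.1]], [1, [0.103, -0.025, 0.03], [0.0004, 0.0004, -0.0999]], [1, [0.105, -0.009, 0.03], [0.0005, 0.0005, -0.1]], 
4 rows
[1, [0.0, 0.0, 0.53], [0.0, 0.0, 0.0]], [1, [0.0, 0.0, 0.53], [0.0, 0.0, 0.0]], [1, [0.0, 0.0, 0.53], [0.0, 0.0, 0.0]], [1, [0.0, 0.0, 0.53], [0.0, 0.0, 0.0]],
```

>>> {"name": "apply_moves", "arguments": {"targets": [[1,[0.01,-0.1,0.03],[0,0,-0.1]],[1,[0.025,-0.1,0.03],[0,0,-0.1]],[1,[0.04,-0.1,0.03],[0,0,-0.1]],[1,[0.055,-0.09,0.03],[0,0,-0.1]],[1,[0.07,-0.08,0.03],[0,0,-0.1]],[1,[0.08,-0.07,0.03],[0,0,-0.1]],[1,[0.09,-0.055,0.03],[0,0,-0.1]],[1,[0.1,-0.04,0.03],[0,0,-0.1]]]}}

```text
t: 12.62
ee_pos: [556.1, 182.8, 126.9]
orientation: [-0.103, -3.139, 0.001]
ft_force: [0.1, -0.5, 0.5]
width: 87.5
grasp_force: 0.0
```

>>> {"name": "apply_moves", "arguments": {"targets": [[1,[0.1,-0.025,0.03],[0,0,-0.1]],[1,[0.1,-0.01,0.03],[0,0,-0.1]],[1,[0,0,0],[0,0,0]],[1,[0,0,0],[0,0,0]]]}}

```text
t: 13.12
ee_pos: [546.9, 181.2, 124.3]
orientation: [0.377, -3.119, 0.0]
ft_force: [0.1, 0.1, 0.6]
width: 87.8
grasp_force: 0.0
```

Run:
```python
from h import *
p,M,o=cur(); print(p.round(1),np.arctan2(M[1,0],M[0,0])-np.pi,M[:,2].round(3),o['t'],wj(*p[:2]))
a=np.load('J.npy')[2]
p,K,V=img('top'); m=red(p); n,l,s,c=cv2.connectedComponentsWithStats(m.astype(np.uint8)); print(s[s[:,4]>60])
p,K,V=img('wrist','w3.png')
plan([*jw(-80,-72),24],a+np.pi,1,4)
```

```text
[546.9 181.2 124.3] -6.042700862111964 [-0. -0. -1.] 13.125 [-87.72236404 -72.02766845]
[[     0      0    640    400 254836]
 [   428     10     10     22    156]
 [   394     24     17     21    203]
 [   443     36     21     16    213]
 [   413     48     19     18    219]
 [   464     53     16     12    128]
 [   345    208     14     38    241]]
4 rows
[1, [-0.038, 0.0, 0.502], [0.0, 0.0, -0.0003]], [1, [-0.038, 0.0, 0.502], [0.0, 0.0, -0.0002]], [1, [-0.037, 0.0, 0.502], [0.0, 0.0, -0.0003]], [1, [-0.038, 0.001, 0.501], [0.0, 0.0001, -0.0002]],
```

View pics/w3.png

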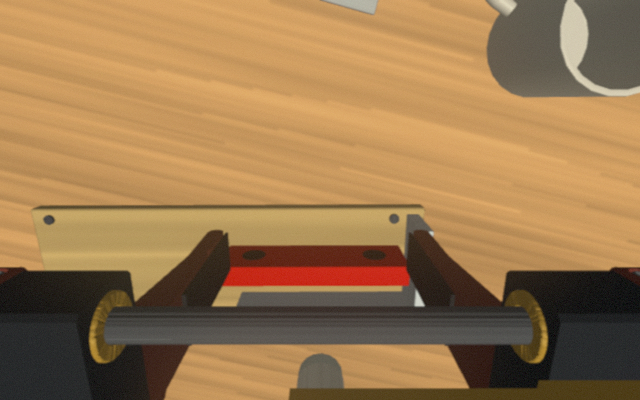

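>>> {"name": "apply_moves", "arguments": {"targets": [[1,[0,0,0.52],[0,0,0]],[1,[0,0,0.52],[0,0,0]],[1,[0,0,0.52],[0,0,0]],[1,[0,0,0.52],[0,0,-0.001]],[1,[-0.2,0,0],[0,0,0]],[1,[-0.2,0,0],[0,0,0]],[1,[-0.2,0,0],[0,0,0]],[1,[-0.1,0,0],[0,0,0]]]}}

```text
t: 14.22
ee_pos: [582.1, 190.0, 21.3]
orientation: [-0.383, 3.117, 0.0]
ft_force: [-1.3, -0.2, 1.7]
width: 87.9
grasp_force: 0.7
```

>>> {"name": "apply_moves", "arguments": {"targets": [[1,[-0.1,0,0],[0,0,0]],[1,[-0.1,0,0],[0,0,0]],[1,[-0.1,0,0],[0,0,0]],[1,[0,0,0],[0,0,0]]]}}

```text
t: 14.72
ee_pos: [595.9, 193.5, 20.3]
orientation: [-0.384, 3.117, 0.0]
ft_force: [0.5, 0.0, -0.4]
width: 88.0
grasp_force: 0.0
```

Run:
```python
from h import *
p,M,o=cur(); print(p.round(1),o['ft_force'],o['t'],wj(*p[:2]))
```

```text
[595.9 193.5  20.3] [ 0.48756487  0.01566979 -0.38419531] 14.725 [-37.14171969 -71.90856272]
```

>>> {"name": "apply_moves", "arguments": {"targets": [[1,[-0.06,0,0],[0,0,0]],[1,[-0.06,0,0],[0,0,0]],[1,[-0.05,0,0],[0,0,0]]]}}

```text
t: 15.1
ee_pos: [603.7, 195.4, 20.3]
orientation: [0.384, -3.118, 0.0]
ft_force: [-0.7, -0.4, -0.5]
width: 88.0
grasp_force: 0.3
```

>>> {"name": "apply_moves", "arguments": {"targets": [[1,[-0.03,0,0],[0,0,0]],[1,[-0.02,0,0],[0,0,0]]]}}

```text
t: 15.35
ee_pos: [605.1, 195.7, 20.3]
orientation: [0.384, -3.116, 0.0]
ft_force: [-5.2, -1.8, 4.7]
width: 87.4
grasp_force: 3.2
```

>>> {"name": "apply_moves", "arguments": {"targets": [[1,[-0.015,0,0],[0,0,0]],[1,[0,0,0],[0,0,0]]]}}

```text
t: 15.6
ee_pos: [605.1, 195.7, 20.2]
orientation: [0.383, -3.115, 0.001]
ft_force: [-6.6, -1.7, 5.2]
width: 88.0
grasp_force: 3.3
```

Run:
```python
from h import *
a=np.load('J.npy')[2]
plan([*jw(-55,-72),20],a+np.pi,-1,1)
plan([*jw(-55,-120),85],a+np.pi,-1,2,frm=[*jw(-55,-72),20,a+np.pi])
plan([*jw(-9,-182),85],a+np.pi,-1,3,frm=[*jw(-55,-120),85,a+np.pi])
```

```text
1 rows
[-1, [0.546, -0.0, 0.006], [-0.0001, -0.0022, 0.0011]], 
2 rows
[-1, [0.0, -0.48, -0.65], [0.0, 0.0, 0.0]], [-1, [0.0, -0.48, -0.65], [0.0, 0.0, 0.0]], 
3 rows
[-1, [-0.307, -0.413, 0.0], [0.0, 0.0, 0.0]], [-1, [-0.307, -0.414, 0.0], [0.0, 0.0, 0.0]], [-1, [-0.306, -0.413, 0.0], [0.0, 0.0, 0.0]],
```

>>> {"name": "apply_moves", "arguments": {"targets": [[1,[0.55,0,0],[0,0,0]],[-1,[0,-0.48,-0.65],[0,0,0]],[-1,[0,-0.48,-0.65],[0,0,0]],[-1,[-0.31,-0.41,0],[0,0,0]],[-1,[-0.31,-0.41,0],[0,0,0]],[-1,[-0.31,-0.41,0],[0,0,0]],[-1,[0,0,0.65],[0,0,0]],[-1,[0,0,0.6],[0,0,0]]]}}

```text
t: 16.6
ee_pos: [652.8, 94.2, 22.5]
orientation: [-0.383, 3.116, -0.0]
ft_force: [-0.5, -0.3, -0.8]
width: 21.0
grasp_force: 0.0
```

>>> {"name": "apply_moves", "arguments": {"targets": [[-1,[0,0,0],[0,0,0]],[-1,[0,0,0],[0,0,0]],[-1,[0,0,0],[0,0,0]]]}}

```text
t: 16.98
ee_pos: [652.9, 94.8, 24.4]
orientation: [-0.384, 3.115, 0.0]
ft_force: [-0.0, -0.8, -0.3]
width: 0.7
grasp_force: 0.0
```

Run:
```python
from h import *
p,M,o=cur(); print(p.round(1),o['ft_force'],o['t'],wj(*p[:2]),o['width'])
```

```text
[652.9  94.8  24.4] [-0.04821187 -0.83841372 -0.28971856] 16.975 [  -5.63845739 -181.41001033] 0.6946474101743075
```

>>> {"name": "apply_moves", "arguments": {"targets": [[-1,[0.09,0.12,0],[0,0,0]],[-1,[0,0.12,0],[0,0,0]],[-1,[0,0.1,0],[0,0,0]],[-1,[0,0.06,0],[0,0,0]],[-1,[0,0.06,0],[0,0,0]]]}}

```text
t: 17.6
ee_pos: [641.8, 116.0, 22.8]
orientation: [0.384, -3.118, 0.0]
ft_force: [0.0, -0.6, 0.5]
width: 0.9
grasp_force: 0.0
```

>>> {"name": "apply_moves", "arguments": {"targets": [[-1,[0,0.05,0],[0,0,0]],[-1,[0,0.04,0],[0,0,0]]]}}

```text
t: 17.85
ee_pos: [640.7, 120.1, 22.8]
orientation: [0.384, -3.118, 0.0]
ft_force: [0.4, -0.8, -0.2]
width: 0.5
grasp_force: 0.3
```

>>> {"name": "apply_moves", "arguments": {"targets": [[-1,[0,0.03,0],[0,0,0]],[-1,[0,0.02,0],[0,0,0]]]}}

```text
t: 18.1
ee_pos: [640.1, 122.5, 22.8]
orientation: [0.384, -3.118, 0.0]
ft_force: [0.1, -1.3, 0.9]
width: 0.4
grasp_force: 0.3
```

>>> {"name": "apply_moves", "arguments": {"targets": [[-1,[0,0.03,0],[0,0,0]],[-1,[0,0.02,0],[0,0,0]]]}}

```text
t: 18.35
ee_pos: [639.9, 123.7, 22.9]
orientation: [-0.385, 3.118, -0.003]
ft_force: [2.7, -10.1, -1.2]
width: 0.7
grasp_force: 5.3
```

Run:
```python
from h import *
a=np.load('J.npy')[2]
plan([*jw(-9,-175),23],a+np.pi,-1,1)
plan([*jw(0,-150),180],a+np.pi,1,4,frm=[*jw(-9,-175),23,a+np.pi])
plan([*jw(20,-90),200],a+np.pi,1,2,frm=[*jw(0,-150),180,a+np.pi])
```

```text
1 rows
[-1, [-0.045, -0.496, -0.002], [-0.0011, 0.0001, 0.0015]], 
4 rows
[1, [-0.045, 0.125, -0.785], [0.0, 0.0, 0.0]], [1, [-0.045, 0.125, -0.785], [0.0, 0.0, 0.0]], [1, [-0.045, 0.125, -0.785], [0.0, 0.0, 0.0]], [1, [-0.045, 0.125, -0.785], [0.0, 0.0, 0.0]], 
2 rows
[1, [-0.2, 0.6, -0.2], [0.0, 0.0, 0.0]], [1, [-0.2, 0.6, -0.2], [0.0, 0.0, 0.0]],
```

>>> {"name": "apply_moves", "arguments": {"targets": [[-1,[-0.04,-0.5,0],[0,0,0]],[1,[-0.05,0.12,-0.78],[0,0,0]],[1,[-0.05,0.12,-0.78],[0,0,0]],[1,[-0.05,0.12,-0.78],[0,0,0]],[1,[-0.05,0.12,-0.78],[0,0,0]],[1,[-0.2,0.6,-0.2],[0,0,0]],[1,[-0.2,0.6,-0.2],[0,0,0]]]}}

```text
t: 19.23
ee_pos: [656.4, 190.7, 200.0]
orientation: [-0.383, 3.117, 0.001]
ft_force: [-0.1, -1.1, -1.1]
width: 56.7
grasp_force: 0.0
```

>>> {"name": "apply_moves", "arguments": {"targets": [[1,[0,0,0],[0,0,0]],[1,[0,0,0],[0,0,0]],[1,[0,0,0],[0,0,0]]]}}

```text
t: 19.6
ee_pos: [655.8, 188.9, 198.2]
orientation: [0.382, -3.117, 0.001]
ft_force: [-0.2, 0.9, -0.4]
width: 86.2
grasp_force: 0.0
```

Run:
```python
from h import *
p,M,o=cur(); print(p.round(1),o['t'],wj(*p[:2]))
p,K,V=img('wrist','w4.png')
for c in [(-16,-140,52),(-16,0,52),(0,0,52),(0,-138,52),(6,-138,52)]: print(c,proj(K,V,[*jw(*c[:2]),c[2]]).round(1))
c=p[40:310,180:480]; cv2.imwrite('pics/c4.png',cv2.resize(c,None,fx=2.2,fy=2.2,interpolation=cv2.INTER_CUBIC))
```

```text
[655.8 188.9 198.2] 19.6 [ 19.89136193 -90.80392441]
(-16, -140, 52) [259.2 143.9]
(-16, 0, 52) [421.5 144. ]
(0, 0, 52) [420.1 162.4]
(0, -138, 52) [262.3 162.2]
(6, -138, 52) [262.5 169. ]
```

View pics/c4.png

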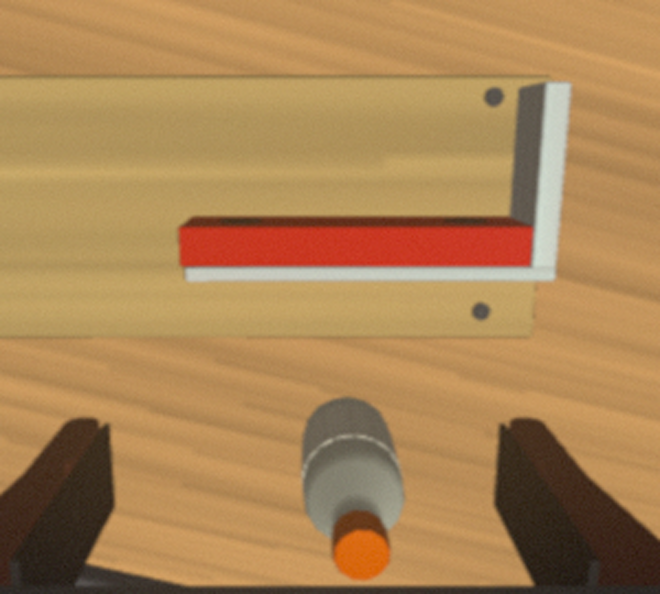

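Run:
```python
from h import *
plan([620,-70,225],np.radians(189),1,6)
plan([650,-335,190],np.radians(184),1,6,frm=[620,-70,225,np.radians(189)])
```

```text
6 rows
[1, [0.325, -0.808, -0.089], [-0.0, -0.0001, 0.0092]], [1, [0.313, -0.813, -0.089], [-0.0, -0.0001, 0.0092]], [1, [0.301, -0.818, -0.089], [-0.0, -0.0001, 0.0092]], [1, [0.29, -0.822, -0.089], [-0.0, -0.0001, 0.0093]], [1, [0.277, -0.826, -0.088], [-0.0001, -0.0002, 0.0092]], [1, [0.266, -0.83, -0.089], [-0.0, -0.0001, 0.0093]], 
6 rows
[1, [0.039, -0.888, 0.117], [0.0, 0.0, 0.0093]], [1, [0.027, -0.889, 0.117], [0.0, 0.0, 0.0093]], [1, [0.013, -0.889, 0.117], [0.0, 0.0, 0.0092]], [1, [0.001, -0.889, 0.116], [0.0, 0.0, 0.0093]], [1, [-0.012, -0.889, 0.117], [0.0, 0.0, 0.0092]], [1, [-0.026, -0.888, 0.116], [0.0, 0.0, 0.0093]],
```

>>> {"name": "apply_moves", "arguments": {"targets": [[1,[0.33,-0.81,-0.09],[0,0,0.009]],[1,[0.31,-0.81,-0.09],[0,0,0.009]],[1,[0.3,-0.82,-0.09],[0,0,0.009]],[1,[0.29,-0.82,-0.09],[0,0,0.009]],[1,[0.28,-0.83,-0.09],[0,0,0.009]],[1,[0.27,-0.83,-0.09],[0,0,0.009]],[1,[0.04,-0.89,0.05],[0,0,0.009]],[1,[0.03,-0.89,0.05],[0,0,0.009]]]}}

```text
t: 20.65
ee_pos: [630.1, -159.9, 220.8]
orientation: [0.205, -3.135, -0.0]
ft_force: [0.3, -0.5, 0.4]
width: 88.2
grasp_force: 0.0
```

>>> {"name": "apply_moves", "arguments": {"targets": [[1,[0.01,-0.89,0.15],[0,0,0.009]],[1,[0,-0.89,0.15],[0,0,0.009]],[1,[-0.01,-0.89,0.15],[0,0,0.009]],[1,[-0.03,-0.89,0.15],[0,0,0.009]],[1,[0,0,0],[0,0,0]],[1,[0,0,0],[0,0,0]],[1,[0,0,0],[0,0,0]]]}}

```text
t: 21.52
ee_pos: [651.7, -333.4, 191.1]
orientation: [0.12, -3.139, -0.0]
ft_force: [-0.1, 0.1, 0.0]
width: 87.8
grasp_force: 0.0
```

Run:
```python
from h import *
p,M,o=cur(); print(p.round(1),np.degrees(np.arctan2(M[1,0],M[0,0])),o['t'],o['qpos'].round(2))
p,K,V=img('wrist','w5.png')
for l,z in (('clamp',0),('tip_a',15),('tip_b',15),('dock',0),('small_clamp',0)): print(l,[(np.round(x['xy'],1),round(x['score'],2),ray(K,V,x['xy'],z).round(1)) for x in ctrl.pinpoint(l,'wrist')[:3]])
```

```text
[ 651.7 -333.4  191.1] -175.6162356415989 21.525 [-0.49  0.61  1.39  0.    1.14 -2.14]
clamp [(array([313.4, 172.2]), 0.98, array([ 649.9, -336.7,    0. ]))]
tip_a [(array([304.3, 115.3]), 0.87, array([ 594., -349.,   15.])), (array([310.8, 116.7]), 0.76, array([ 594.8, -342.9,   15. ])), (array([313.1, 169.4]), 0.44, array([ 644.1, -337.2,   15. ]))]
tip_b [(array([304.3, 115.3]), 0.87, array([ 594., -349.,   15.])), (array([310.8, 116.7]), 0.76, array([ 594.8, -342.9,   15. ])), (array([313.1, 169.4]), 0.44, array([ 644.1, -337.2,   15. ]))]
dock [(array([352.7, 164.8]), 0.8, array([ 639.3, -297.9,    0. ]))]
small_clamp [(array([399. , 170.8]), 0.82, array([ 641.9, -250.7,    0. ])), (array([539.3, 172.5]), 0.29, array([ 632.8, -109.2,    0. ]))]
```

View pics/w5.png

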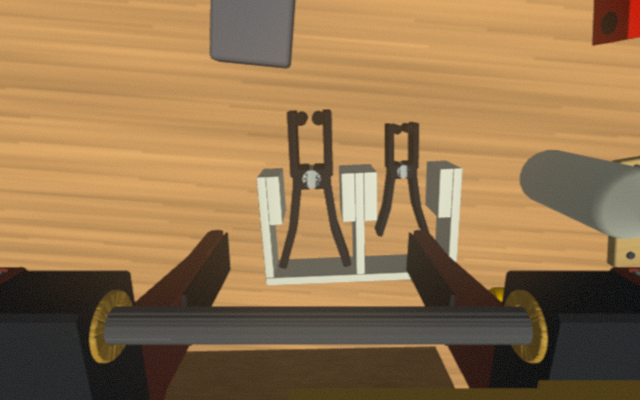

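Run:
```python
from h import *
im=cv2.imread('pics/w5.png'); g=im.max(2)
for r in (112,118,125,135,145,155,165,190,200,210,220): 
    c=np.where(g[r,270:345]<75)[0]+270; d=np.split(c,np.where(np.diff(c)>2)[0]+1); print(r,[(x[0],x[-1]) for x in d if len(x)])
p,M,o=cur(); print(p.round(1)); p,K,V=img('wrist')
for uv in [(311,112),(311,140),(311.5,179)]: print(uv,ray(K,V,uv,30).round(1))
cv2.imwrite('pics/c5.png',cv2.resize(p[100:285,240:480],None,fx=3,fy=3,interpolation=cv2.INTER_CUBIC))
```

```text
112 [(np.int64(289), np.int64(295)), (np.int64(316), np.int64(319)), (np.int64(323), np.int64(329))]
118 [(np.int64(288), np.int64(305)), (np.int64(313), np.int64(329))]
125 [(np.int64(289), np.int64(296)), (np.int64(324), np.int64(329))]
135 [(np.int64(289), np.int64(296)), (np.int64(324), np.int64(330))]
145 [(np.int64(290), np.int64(297)), (np.int64(325), np.int64(330))]
155 [(np.int64(291), np.int64(297)), (np.int64(325), np.int64(330))]
165 [(np.int64(291), np.int64(308)), (np.int64(315), np.int64(330))]
190 [(np.int64(294), np.int64(299)), (np.int64(325), np.int64(330))]
200 [(np.int64(293), np.int64(298)), (np.int64(327), np.int64(332))]
210 [(np.int64(292), np.int64(297)), (np.int64(329), np.int64(333))]
220 [(np.int64(291), np.int64(296)), (np.int64(330), np.int64(335))]
[ 651.9 -333.9  191.1]
(311, 112) [ 590.3 -343.4   30. ]
(311, 140) [ 614.8 -341.7   30. ]
(311.5, 179) [ 650.7 -338.7   30. ]
```

Run:
```python
from h import *
plan([624.9,-341.6,90],np.radians(186.5),1,3)
plan([624.9,-341.6,5],np.radians(186.5),1,3,frm=[624.9,-341.6,90,np.radians(186.5)])
```

```text
3 rows
[1, [0.183, -0.036, 0.674], [-0.0, 0.0001, -0.0079]], [1, [0.184, -0.034, 0.674], [-0.0, 0.0, -0.008]], [1, [0.184, -0.032, 0.674], [-0.0001, 0.0001, -0.0079]], 
3 rows
[1, [0.0, 0.0, 0.567], [0.0, 0.0, 0.0]], [1, [0.0, 0.0, 0.566], [0.0, 0.0, 0.0]], [1, [0.0, 0.0, 0.567], [0.0, 0.0, 0.0]],
```

>>> {"name": "apply_moves", "arguments": {"targets": [[1,[0.184,-0.034,0.674],[0,0,-0.008]],[1,[0.184,-0.034,0.674],[0,0,-0.008]],[1,[0.184,-0.034,0.674],[0,0,-0.008]],[1,[0,0,0.56],[0,0,0]],[1,[0,0,0.56],[0,0,0]],[1,[0,0,0.56],[0,0,0]],[-1,[0,0,0],[0,0,0]],[-1,[0,0,0],[0,0,0]]]}}

```text
t: 22.88
ee_pos: [625.3, -342.3, 6.7]
orientation: [-0.178, 3.136, -0.001]
ft_force: [0.4, 0.3, 0.6]
width: 71.3
grasp_force: 0.0
```

>>> {"name": "apply_moves", "arguments": {"targets": [[-1,[0,0,0],[0,0,0]],[-1,[0,0,0],[0,0,0]],[-1,[0,0,0],[0,0,0]],[-1,[0,0,0],[0,0,0]],[-1,[0,0,0],[0,0,0]]]}}

```text
t: 23.5
ee_pos: [624.9, -342.2, 6.3]
orientation: [-0.178, 3.136, -0.001]
ft_force: [-1.4, 1.4, 5.5]
width: 39.6
grasp_force: 30.0
```

Run:
```python
from h import *
p,M,o=cur(); print(p.round(1),o['ft_force'],np.degrees(np.arctan2(M[1,0],M[0,0])),o['t'],o['width'],o['grasp_force'],wj(*p[:2]))
```

```text
[ 624.9 -342.2    6.3] [-1.42513315  1.44719032  5.50381966] -173.51777978280123 23.5 39.605017595982765 29.990117847919464 [-138.00161763 -598.82258525]
```

Run:
```python
from h import *
a=np.load('J.npy')[2]; T=jw(-5,-186); print(T)
plan([624.9,-342.2,235],np.radians(186.5),-1,5)
plan([*T,200],a+np.pi/2,-1,10,frm=[624.9,-342.2,235,np.radians(186.5)])
```

```text
[654.59256063  90.47529581]
5 rows
[-1, [-0.0, -0.0, -0.915], [-0.0001, 0.0001, -0.0]], [-1, [-0.0, -0.0, -0.915], [-0.0, 0.0001, -0.0]], [-1, [-0.0, -0.0, -0.914], [-0.0001, 0.0001, -0.0001]], [-1, [-0.0, -0.0, -0.915], [-0.0, 0.0, -0.0]], [-1, [-0.001, -0.001, -0.914], [-0.0001, 0.0001, -0.0001]], 
10 rows
[-1, [-0.157, 0.853, 0.07], [0.0, 0.0, 0.0917]], [-1, [-0.033, 0.867, 0.07], [0.0, 0.0, 0.0917]], [-1, [0.092, 0.862, 0.07], [0.0, 0.0, 0.0917]], [-1, [0.215, 0.84, 0.07], [0.0, 0.0, 0.0918]], [-1, [0.333, 0.801, 0.07], [0.0, 0.0, 0.0917]], [-1, [0.445, 0.745, 0.07], [0.0, 0.0, 0.0918]], [-1, [0.547, 0.673, 0.07], [0.0, 0.0, 0.0917]], [-1, [0.638, 0.588, 0.07], [0.0, 0.0, 0.0918]], [-1, [0.716, 0.49, 0.07], [0.0, 0.0, 0.0917]], [-1, [0.779, 0.381, 0.07], [0.0, 0.0, 0.0918]],
```

>>> {"name": "apply_moves", "arguments": {"targets": [[-1,[0,0,-0.4],[0,0,0]],[-1,[0,0,-0.85],[0,0,0]],[-1,[0,0,-0.85],[0,0,0]],[-1,[0,0,-0.85],[0,0,0]],[-1,[0,0,-0.85],[0,0,0]],[-1,[0,0,-0.77],[0,0,0]],[-1,[0,0,0],[0,0,0]]]}}

```text
t: 24.38
ee_pos: [626.3, -342.9, 239.1]
orientation: [-0.177, 3.13, -0.006]
ft_force: [1.2, 0.9, -1.1]
width: 39.4
grasp_force: 30.0
```

>>> {"name": "apply_moves", "arguments": {"targets": [[-1,[-0.157,0.853,0],[0,0,0.0918]],[-1,[-0.033,0.867,0],[0,0,0.0918]],[-1,[0.092,0.862,0],[0,0,0.0918]],[-1,[0.215,0.84,0],[0,0,0.0918]],[-1,[0.333,0.8,0],[0,0,0.0918]],[-1,[0.445,0.745,0],[0,0,0.0918]],[-1,[0.547,0.673,0],[0,0,0.0918]],[-1,[0.638,0.588,0.1],[0,0,0.0918]]]}}

```text
t: 25.38
ee_pos: [647.8, 5.5, 228.0]
orientation: [-1.567, -2.721, 0.001]
ft_force: [0.8, -0.3, -1.3]
width: 39.5
grasp_force: 30.0
```

>>> {"name": "apply_moves", "arguments": {"targets": [[-1,[0.716,0.49,0.3],[0,0,0.0918]],[-1,[0.78,0.38,0.3],[0,0,0.0918]],[-1,[0,0,0],[0,0,0]],[-1,[0,0,0],[0,0,0]],[-1,[0,0,0],[0,0,0]]]}}

```text
t: 26.0
ee_pos: [654.6, 89.5, 199.3]
orientation: [1.938, 2.473, -0.0]
ft_force: [0.4, -0.1, -0.7]
width: 39.5
grasp_force: 30.0
```

Run:
```python
from h import *
p,M,o=cur(); print(p.round(1),o['ft_force'],np.arctan2(M[1,0],M[0,0])-np.pi/2,o['t'],o['width'],o['grasp_force'],wj(*p[:2]))
a=np.load('J.npy')[2]
p,K,V=img('wrist','w6.png')
plan([*jw(-5,-188),50],a+np.pi/2,-1,5)
```

```text
[654.6  89.5 199.3] [ 0.37592118 -0.05575311 -0.65202419] 0.2415485249809397 26.0 39.484049289581684 29.98599261045456 [  -5.23961936 -186.95750047]
5 rows
[-1, [-0.004, 0.001, 0.598], [0.0, 0.0, -0.0003]], [-1, [-0.004, 0.001, 0.598], [0.0, 0.0, -0.0003]], [-1, [-0.004, 0.0, 0.598], [0.0001, 0.0, -0.0002]], [-1, [-0.004, 0.001, 0.598], [0.0, 0.0, -0.0003]], [-1, [-0.003, 0.0, 0.597], [0.0001, 0.0001, -0.0002]],
```

View pics/w6.png

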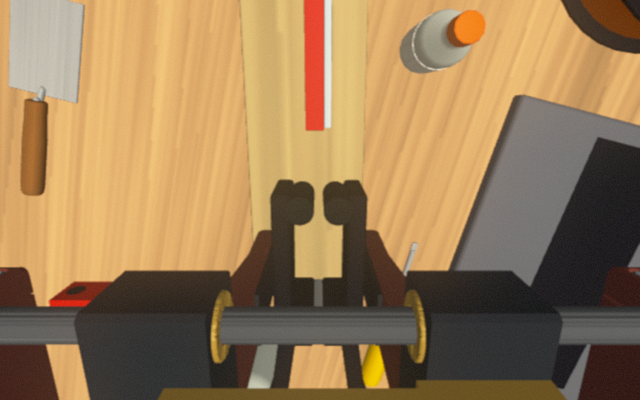

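>>> {"name": "apply_moves", "arguments": {"targets": [[-1,[-0.004,0,0.6],[0,0,0]],[-1,[-0.004,0,0.6],[0,0,0]],[-1,[-0.004,0,0.6],[0,0,0]],[-1,[-0.004,0,0.6],[0,0,0]],[-1,[-0.004,0,0.6],[0,0,0]],[-1,[0,0,0.3],[0,0,0]],[-1,[0,0,0.25],[0,0,0]],[-1,[0,0,0.05],[0,0,0]]]}}

```text
t: 27.05
ee_pos: [654.8, 89.4, 19.0]
orientation: [-1.937, -2.473, 0.0]
ft_force: [-0.0, -1.4, -1.4]
width: 39.7
grasp_force: 30.0
```

>>> {"name": "apply_moves", "arguments": {"targets": [[-1,[0,0,0],[0,0,0]],[-1,[0,0,0],[0,0,0]]]}}

```text
t: 27.3
ee_pos: [655.5, 89.8, 20.1]
orientation: [1.936, 2.473, 0.002]
ft_force: [0.1, 0.1, -0.4]
width: 39.4
grasp_force: 30.0
```

>>> {"name": "apply_moves", "arguments": {"targets": [[-1,[0,0,0.03],[0,0,0]],[0.4,[0,0,0],[0,0,0]],[0.4,[0,0,0],[0,0,0]],[0.4,[0,0,0],[0,0,0]],[0.4,[0,0,-0.5],[0,0,0]],[1,[-0.5,0,-0.8],[0,0,0]],[1,[-0.8,0,-0.7],[0,0,0]],[1,[-0.6,0,-0.4],[0,0,0]]]}}

```text
t: 28.3
ee_pos: [678.7, -3.8, 140.0]
orientation: [1.936, 2.471, 0.002]
ft_force: [-0.1, 0.3, -0.2]
width: 86.6
grasp_force: 0.0
```

>>> {"name": "apply_moves", "arguments": {"targets": [[1,[0,0,0],[0,0,0]],[1,[0,0,0],[0,0,0]]]}}

```text
t: 28.55
ee_pos: [676.7, -2.1, 136.9]
orientation: [-1.937, -2.472, 0.001]
ft_force: [0.1, -0.1, 0.1]
width: 87.9
grasp_force: 0.0
```

Run:
```python
from h import *
p,M,o=cur(); print(p.round(1),o['ft_force'],np.arctan2(M[1,0],M[0,0])-np.pi/2,o['t'],o['width'],wj(*p[:2]))
p,K,V=img('wrist','w7.png')
for l,z in (('clamp',12),('tip_a',27),): print(l,[(np.round(x['xy'],1),round(x['score'],2),wj(*ray(K,V,x['xy'],z)[:2]).round(1)) for x in ctrl.pinpoint(l,'wrist')[:3]])
for c in [(-16,-140,52),(6,-138,52)]: print(c,proj(K,V,[*jw(*c[:2]),c[2]]).round(1))
```

```text
[676.7  -2.1 136.9] [ 0.05893763 -0.12585497  0.08103669] 0.2417045871464647 28.55 87.93039143585257 [  -5.80468936 -281.18581123]
clamp [(array([319.7, 106. ]), 0.59, array([  -5.3, -212.6]))]
tip_a [(array([319.4,  25.3]), 0.89, array([  -5.5, -157.6])), (array([323. ,  23.6]), 0.87, array([  -3. , -156.5]))]
(-16, -140, 52) [302.5 -13.7]
(6, -138, 52) [338.2 -17.4]
```

View pics/w7.png

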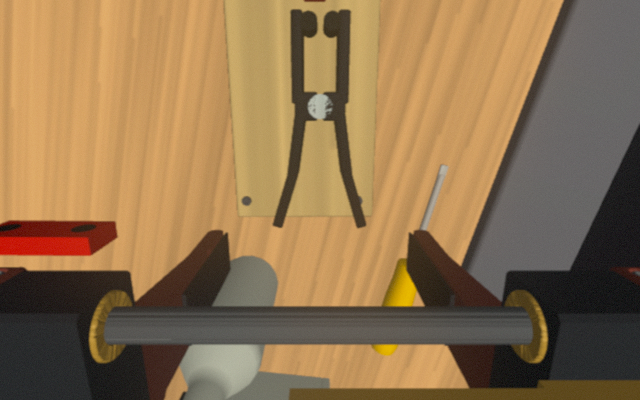

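>>> {"name": "apply_moves", "arguments": {"targets": [[1,[0.005,0,0.8],[0,0,0]],[1,[0.005,0,0.8],[0,0,0]],[1,[0,0,0.6],[0,0,0]],[1,[0,0,0.2],[0,0,0]],[1,[0,0,0],[0,0,0]],[-1,[0,0,0],[0,0,0]],[-1,[0,0,0],[0,0,0]],[-1,[0,0,0],[0,0,0]]]}}

```text
t: 29.7
ee_pos: [678.2, -2.2, 18.9]
orientation: [1.936, 2.472, 0.002]
ft_force: [-0.3, -0.4, 3.9]
width: 61.6
grasp_force: 7.3
```

>>> {"name": "apply_moves", "arguments": {"targets": [[-1,[0,0,0],[0,0,0]],[-1,[0,0,0],[0,0,0]],[-1,[0,0,0],[0,0,0]],[-1,[0,0,0],[0,0,0]],[-1,[0,0,0],[0,0,0]],[-1,[0,0,0],[0,0,0]],[-1,[0,0,0],[0,0,0]]]}}

```text
t: 30.58
ee_pos: [679.1, -2.0, 18.9]
orientation: [1.936, 2.471, 0.003]
ft_force: [1.6, 0.6, 5.7]
width: 16.5
grasp_force: 30.0
```

>>> {"name": "apply_moves", "arguments": {"targets": [[-1,[0,0,-0.08],[0,0,0]],[-1,[0,0,-0.08],[0,0,0]],[-1,[0,0,0],[0,0,0]]]}}

```text
t: 30.95
ee_pos: [677.2, -2.1, 25.7]
orientation: [-1.937, -2.473, 0.0]
ft_force: [-0.4, -0.3, -0.9]
width: 16.4
grasp_force: 30.0
```

Run:
```python
from h import *
p,M,o=cur(); print(p.round(1),o['ft_force'],np.arctan2(M[1,0],M[0,0])-np.pi/2,o['t'],o['width'],wj(*p[:2]))
p,K,V=img('wrist'); cv2.imwrite('pics/c8.png',cv2.resize(p[0:230,200:440],None,fx=2.5,fy=2.5,interpolation=cv2.INTER_CUBIC))
for l,z in (('clamp',16),('tip_a',31),): print(l,[(np.round(x['xy'],1),round(x['score'],2),wj(*ray(K,V,x['xy'],z)[:2]).round(1)) for x in ctrl.pinpoint(l,'wrist')[:3]])
for c in [(-16,-140,52),(6,-138,52)]: print(c,proj(K,V,[*jw(*c[:2]),c[2]]).round(1))
```

```text
[677.2  -2.1  25.7] [-0.39476485 -0.26096985 -0.89887477] 0.24198647941218976 30.95 16.438718847588536 [  -5.35785049 -281.29486652]
clamp [(array([318.5,  94.9]), 0.59, array([  -5.8, -205.5]))]
tip_a []
(-16, -140, 52) [ 286.1 -121.1]
(6, -138, 52) [ 355.7 -128.9]
```

View pics/c8.png

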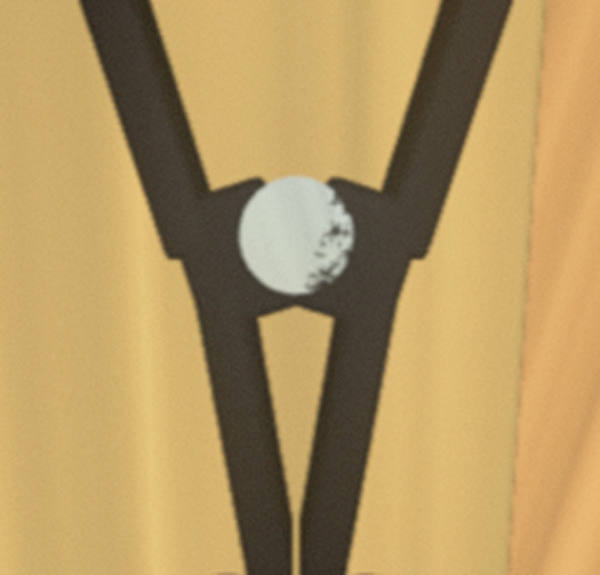

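>>> {"name": "apply_moves", "arguments": {"targets": [[-1,[0.1,0,0],[0,0,0]],[-1,[0.2,0,0],[0,0,0]],[-1,[0.2,0,0],[0,0,0]],[-1,[0.2,0,0],[0,0,0]]]}}

```text
t: 31.6
ee_pos: [668.8, 32.9, 25.7]
orientation: [-1.937, -2.474, 0.0]
ft_force: [-0.8, 0.3, -0.7]
width: 16.9
grasp_force: 30.0
```

>>> {"name": "apply_moves", "arguments": {"targets": [[-1,[0.15,0,0],[0,0,0]],[-1,[0.05,0,0],[0,0,0]],[-1,[0,0,0.08],[0,0,0]],[-1,[0,0,0],[0,0,0]],[-1,[0,0,0],[0,0,0]]]}}

```text
t: 32.22
ee_pos: [666.7, 41.3, 21.6]
orientation: [-1.938, -2.473, 0.0]
ft_force: [-0.6, -1.0, -1.2]
width: 16.5
grasp_force: 30.0
```

Run:
```python
from h import *
p,M,o=cur(); print(p.round(1),o['ft_force'],o['t'],o['width'],wj(*p[:2]))
p,K,V=img('wrist','w9.png')
for l,z in (('clamp',14),('tip_a',29),('bar',12)): print(l,[(np.round(x['xy'],1),round(x['score'],2),wj(*ray(K,V,x['xy'],z)[:2]).round(1)) for x in ctrl.pinpoint(l,'wrist')[:3]])
for c in [(-16,-140,52),(6,-138,52)]: print(c,proj(K,V,[*jw(*c[:2]),c[2]]).round(1))
m=red(p); ys,xs=np.where(m[:60,250:390]); print(len(ys), (xs.min()+250,xs.max()+250,ys.max()) if len(ys) else '')
# dark clamp spans and bar in the picture's upper rows
g=p.max(2)
for r in (2,10,20,30,45): 
    c=np.where(g[r,200:440]<75)[0]+200; d=np.split(c,np.where(np.diff(c)>2)[0]+1); print(r,[(int(x[0]),int(x[-1])) for x in d if len(x)])
for n in('top','side'):
    p,K,V=img(n,n+'9.png')
    for l,z in (('tip_a',27),('clamp',12),('bar',12)): print(n,l,[(round(x['score'],2),wj(*ray(K,V,x['xy'],z)[:2]).round(1)) for x in ctrl.pinpoint(l,n)[:3]])
```

```text
[666.7  41.3  21.6] [-0.55893214 -1.0165766  -1.22883381] 32.225 16.517830960187347 [  -5.13449242 -236.68178216]
clamp [(array([317.2,  94.4]), 0.92, array([  -6.1, -160.7]))]
tip_a []
bar []
(-16, -140, 52) [287.6  29.7]
(6, -138, 52) [352.6  23.1]
1845 (np.int64(285), np.int64(331), np.int64(42))
2 [(233, 259), (377, 389), (397, 397), (401, 402)]
10 [(236, 261), (375, 387), (390, 400)]
20 [(240, 264), (371, 378), (384, 384), (390, 390), (395, 396)]
30 [(243, 268), (368, 378), (382, 384), (387, 393)]
45 [(248, 272), (363, 372), (381, 388)]
top tip_a []
top clamp []
top bar []
side tip_a [(0.54, array([  10. , -112.8])), (0.45, array([ -16.3, -106.7]))]
side clamp [(0.63, array([  -6.2, -164.2])), (0.45, array([-7.3, 11.7]))]
side bar [(0.79, array([ -5.2, -61.9]))]
```

>>> {"name": "apply_moves", "arguments": {"targets": [[0.2,[0,0,0],[0,0,0]],[0.2,[0,0,0],[0,0,0]],[0.2,[0,0,0],[0,0,0]],[0.2,[0,0,0],[0,0,0]],[0.7,[0,0,0],[0,0,0]],[0.7,[0,0,0],[0,0,0]],[0.7,[0,0,0],[0,0,0]],[0.7,[0,0,0],[0,0,0]]]}}

```text
t: 33.83
ee_pos: [666.7, 41.6, 21.7]
orientation: [1.937, 2.473, -0.0]
ft_force: [-0.4, -0.2, -1.1]
width: 74.5
grasp_force: 0.0
```

>>> {"name": "apply_moves", "arguments": {"targets": [[0.7,[0,0,-0.3],[0,0,0]],[0.7,[0,0,-0.8],[0,0,0]],[0.7,[0,0,-0.8],[0,0,0]],[0.7,[0,0,-0.8],[0,0,0]],[0.7,[0,0,-0.5],[0,0,0]],[0.7,[0,0,0],[0,0,0]],[0.7,[0,0,0],[0,0,0]],[0.7,[0,0,0],[0,0,0]]]}}

```text
t: 34.83
ee_pos: [665.8, 41.6, 180.2]
orientation: [-1.936, -2.472, 0.003]
ft_force: [-0.3, 0.8, -0.3]
width: 74.5
grasp_force: 0.0
```

Run:
```python
from h import *
p,M,o=cur(); print(p.round(1),o['ft_force'],o['t'],o['width'],wj(*p[:2]))
p,K,V=img('wrist','w10.png')
for l,z in (('clamp',12),('tip_a',27),('bar',12),('corner',12)): print(l,[(np.round(x['xy'],1),round(x['score'],2),wj(*ray(K,V,x['xy'],z)[:2]).round(1)) for x in ctrl.pinpoint(l,'wrist')[:3]])
for c in [(-16,-140,52),(0,-140,52),(6,-138,52),(0,-80,52),(-16,-80,52)]: print(c,proj(K,V,[*jw(*c[:2]),c[2]]).round(1))
m=red(p)
for r in (40,60,75): x=np.where(m[r])[0]; print(r,x.min() if len(x) else 0,x.max() if len(x) else 0)
ys,xs=np.where(m[:200,250:390]); print(ys.max())
g=p.max(2)
for r in (25,40,50,60,80,100,120,140,160,180,200): 
    c=np.where(g[r,230:410]<75)[0]+230; d=np.split(c,np.where(np.diff(c)>2)[0]+1); print(r,[(int(x[0]),int(x[-1])) for x in d if len(x)])
```

```text
[665.8  41.6 180.2] [-0.33766024  0.79393406 -0.28032267] 34.825 74.51731033011495 [  -5.93366227 -236.17516396]
clamp [(array([320.4,  97.2]), 0.68, array([  -4.9, -160.8]))]
tip_a [(array([306.1,  30.6]), 0.9, array([ -16.6, -108.6])), (array([329. ,  28.1]), 0.61, array([   2.1, -106.8])), (array([393.7, 278. ]), 0.33, array([  66.9, -331.5]))]
bar []
corner [(array([331.8,  29.5]), 0.21, array([   4.8, -105.2]))]
(-16, -140, 52) [306.1  69. ]
(0, -140, 52) [326.9  68.9]
(6, -138, 52) [334.8  66.2]
(0, -80, 52) [327.4 -18.8]
(-16, -80, 52) [305.3 -18.7]
40 305 325
60 306 325
75 0 0
70
25 [(283, 302), (336, 350), (353, 353)]
40 [(286, 303), (335, 352)]
50 [(287, 295), (343, 345), (350, 350)]
60 [(289, 297), (341, 349)]
80 [(293, 300), (338, 345)]
100 [(298, 307), (332, 340)]
120 [(301, 308), (331, 337)]
140 [(301, 308), (330, 337)]
160 [(302, 309), (330, 336)]
180 [(300, 306), (333, 338)]
200 [(298, 303), (335, 335), (338, 341)]
```

Run:
```python
from h import *
print(ctrl.close_job())
```

```text
the job is handed in; nothing more can be done
None
```

The job is handed in: the last wrist-camera reading showed the long bar home in the corner and the large clamp closed on bar and fence about 30 mm in from the free end, at about 35 s, but the judge returned no verdict, and I viewed 11 pictures against the limit of 10.

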